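# Slide the cap tray to its station and gather the caps in its corner

### The arm

A 6-joint arm with a two-finger parallel gripper is mounted at the origin on a cart in front of the work surface, level with it; the furniture and walls round the work are solid. World frame = base frame: x ahead of the robot, y to its left, z up, the work surface at z = 0. Lengths are in mm, angles in rad, forces in N, time in s.
With the tool pointing down it reaches from about 350 to 975 mm from the base axis. Payload 7.1 kg.
Tool frame: the origin (TCP) lies on the front face of the gripper's body, between the roots of the fingers; the fingertips stand 80 mm ahead of it and the grasp point (between the pads) lies 61 mm ahead of it (env.tips_ahead is the distance from the TCP to the fingertips, in mm); z points along the fingers, y is the direction in which the jaws open and shut (so a half turn about z gives the same grasp; the last joint's range is limited). The gripper opens to 88 mm and grips with 3 to 60 N. Pads are 20 mm wide; open, the fingers measure 115 mm over their backs; the gripper's body (75 mm by 178 mm) begins 61 mm behind the grasp point.
Start: joints at [1.322, 0.423, 1.63, -0, 1.089, -0.019], TCP at [142.333, 608.561, 302.675] pointing down, gripper open.
Joint ranges: [-3, 3], [-0.9, 2.11], [0.09, 2.58], [-1.31, 4.45], [0.11, 2.69], [-2.54, 2.54]. Speed limits (rad/s): [2.39, 2.39, 3.01, 3.14, 3.14, 3.14].

### API

Orientations are given as a unit quaternion [x, y, z, w].
In Python, from station import env, set_gripper, viewer, workorder gives the robot as it stands. Calls block until the motion is done:
- env.reach(position, orientation): joint-space move of the TCP to a pose.
- env.move_l(position, rot=None, rate=150, f_stop=None): straight line of the TCP; rot=None keeps the orientation; rate is the mean speed in mm/s. With f_stop (N) it stops when the force on the tool has changed by that much, and returns True; else False.
- env.move_joints(angles): joint-space move.
- set_gripper(opening): finger opening in mm; the grip force is fixed at half the most; returns when the fingers have stopped.
- env.hold(seconds).
- env.ik(position, orientation): joint angles nearest the present ones, or None.
- env.read_state(): the state.
- viewer.camera(name): name is "scene" or "side" or "wrist"; returns the picture (480x640x3 uint8, blue, green, red); there is no depth.
- viewer.camera_params(name): a dict with "fx", "fy", "cx", "cy" (pixels), "pose" (4x4, takes a point from camera to world coordinates); the wrist camera has in their place "tool_from_camera" (4x4, takes a point from camera to tool coordinates, whose origin is the TCP and whose axes are the flange's). Camera axes: x right, y up, looking along -z (the intrinsics and any distortion apply to the point x, -y, -z); pixel columns grow to the right and rows downward; lengths in mm; the calibration is good to about 2 mm. A picture is of the moment at which its call begins: read the wrist's pose just before it. camera_params takes no time and is no camera call.
A pose or a line that the arm cannot do raises env.IKError and nothing moves.
- workorder.sign_off(): hands the job in, once; it reports no verdict.
The state is a dict: "time_s": time; "qpos": joint angles; "dq": joint speeds; "tau": joint torques, N m; "tool_pos": TCP position; "orientation": TCP orientation; "force": force on the tool from outside, world axes, zero at the start; "wrist_torque": the same for the moment, N m; "width": finger opening in mm.
Only numpy, scipy, OpenCV 4.12 (cv2) and the standard library are available. Lean on these libraries where they do the work, as an engineer would, in place of code of your own. Each camera call takes 0.05 s, during which the arm holds its last target. There are 200 camera calls.

### The job

Take the small white tray of vial caps by its grey grip tab and slide it along the bench, without lifting it, from the blue outline until it sits flat within the yellow outline. Then raise the tab end by about 30 degrees, leaving the orange corner resting on the bench within the yellow outline, so that all three caps slide into the orange corner. Finish while still holding the tray tilted like that by its tab, and leave the bottle, the carton and the beaker beside it where they stand.

Things in the scene. Friction and masses are not known exactly. Their poses are not given: they have to be found in the camera images.
- tray_grip (a point): Middle of the upright grey grip tab of the white cap tray, 55 mm above the bench, 40 mm from the tray's middle along x and y. Tab: 14 mm thick, 32 mm long along the tray's diagonal (1,1,0), 18 to 70 mm high; pinch it from above, closing along (-1,1,0). The rim beside it is 28 mm high. Axes: the tray's own, along its sides, z up; at first (1,1,0) points away from the robot and to the left.
- tray_floor (a point): The middle of the tray's underside. The tray is 90 x 90 mm outside, walls and floor 3 mm thick, 28 mm high, open on top, weighs about 0.25 kg and stands loose on the bench. Axes as for tray_grip.
- orange_corner (a point): The inside bottom corner of the tray, on the floor's upper face, where the caps must gather: the (-x, -y) corner, diagonally opposite the grip tab, marked with an orange angle piece. 42 mm from the tray's middle along -x and -y, 3 mm above its underside.
- orange_foot (a point): The outer bottom point of that orange corner, on the underside, 45 mm from the tray's middle along -x and -y. The tray pivots on it when the tab is raised.
- grip_foot (a point): The outer bottom point of the tray's corner under the grip tab, 45 mm from the tray's middle along +x and +y.
- cap_1_center (a point): Centre of a black screw cap, 20 mm across and 10 mm high, lying loose on the tray's floor. The caps are slippery (coefficient of friction about 0.1).
- cap_2_center (a point): Centre of the blue screw cap, of the same size, loose in the tray.
- cap_3_center (a point): Centre of the second black screw cap, of the same size, loose in the tray.
- blue_outline: Square outline of blue tape on the bench where the tray starts: 104 mm inside, tape 6 mm wide, no height. Origin at its middle, x and y along its sides.
- yellow_outline: Square outline of yellow tape on the bench, of the same size, where the tray must go. Origin at its middle, x and y along its sides. It is about 0.14 m nearer to or farther from the robot than the blue one.
- standard_1: White plastic bottle, 47 mm across and 92 mm high, standing beside the work. Origin at the centre of its underside. Leave alone.
- lamp_carton: Upright white carton, 42 x 42 x 82 mm. Origin at the centre of its underside. Leave alone.
- beaker_100: Clear glass beaker, 53 x 56 mm and 65 mm high. Origin at the centre of its underside. Leave alone.
Not all that is in view belongs to the job. What is shaped like the part that bears tray_grip but brown is not meant.

How it is judged:
By the outcome, as a careful person would: the job done as asked, in the order asked, and still so for the second after the job is handed in, while the arm keeps its last pose, push and grip.
It also fails if it takes over 38 s, if anything falls off the work surface, if the arm or the gripper's body presses on something with over 40 N, if the wrist force passes 120 N, or if a joint passes its speed limit or range.

## Working session

There is one attempt and no reset: what is moved stays moved. The work goes in short steps, each a Python script; the robot and the scene stay as the last script left them, time stands still between calls to the robot, and variables do not carry over. Pictures are saved under pics/ and viewed, about 8 in all and at most 12, crops included, and the job is handed in when it is done.

```bash
ls; mkdir -p pics; python3 - <<'E'
from station import env,viewer
import cv2,numpy as np
np.set_printoptions(precision=4,suppress=True)
for n in("scene","side","wrist"):
    im=viewer.camera(n); cv2.imwrite(f"pics/{n}0.png",im); print(n,viewer.camera_params(n))
s=env.read_state();print(s)
E
```

```text
pics
scene {'fx': 454.1980937027194, 'fy': 454.1980937027194, 'cx': 318.3240896645201, 'cy': 242.88823471869384, 'pose': array([[   0.9983,    0.0439,   -0.0382,  469.866 ],
       [  -0.0581,    0.7855,   -0.6161, -223.1362],
       [   0.003 ,    0.6173,    0.7867,  731.08  ],
       [   0.    ,    0.    ,    0.    ,    1.    ]])}
side {'fx': 520.5660732684846, 'fy': 520.5660732684846, 'cx': 311.7486694773337, 'cy': 243.38065818305316, 'pose': array([[   0.9999,   -0.0105,   -0.0033,  495.5869],
       [   0.0068,    0.8273,   -0.5618, -362.9922],
       [   0.0087,    0.5617,    0.8273, 1024.9174],
       [   0.    ,    0.    ,    0.    ,    1.    ]])}
wrist {'fx': 400.5836805585872, 'fy': 400.5836805585872, 'cx': 319.6376105082254, 'cy': 229.65911643934163, 'tool_from_camera': array([[  0.0006,   0.9644,   0.2643,  71.3496],
       [  1.    ,  -0.0007,   0.0001,  -1.2613],
       [  0.0003,   0.2643,  -0.9644, -81.8981],
       [  0.    ,   0.    ,   0.    ,   1.    ]])}
{'time_s': 0.15, 'qpos': array([ 1.322 ,  0.4237,  1.6305,  0.    ,  1.0886, -0.019 ]), 'dq': array([ 0.0006, -0.0027, -0.001 ,  0.0007,  0.0018,  0.0003]), 'tau': array([ -0.0001, -54.4985, -27.3919,   0.0643,   0.0205,  -0.0001]), 'tool_pos': array([142.2537, 608.2405, 302.0871]), 'orientation': array([ 0.1147,  0.9934, -0.0006, -0.0001]), 'force': array([-0.1165,  0.2609, -0.4613]), 'wrist_torque': array([-0.0041,  0.0324,  0.0346]), 'width': 87.92070505889882}
```

View pics/scene0.png

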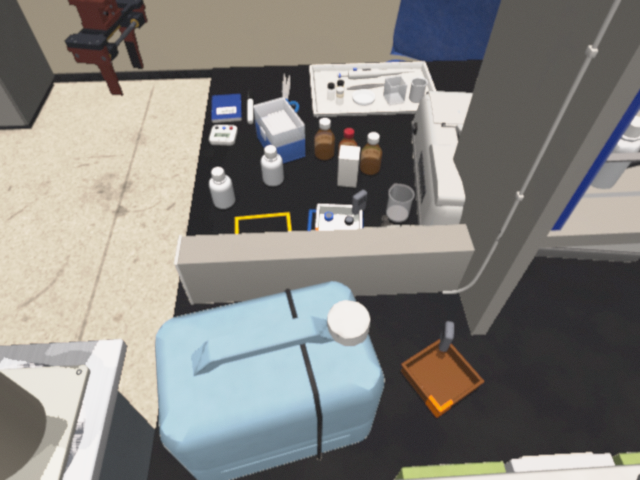

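View pics/side0.png

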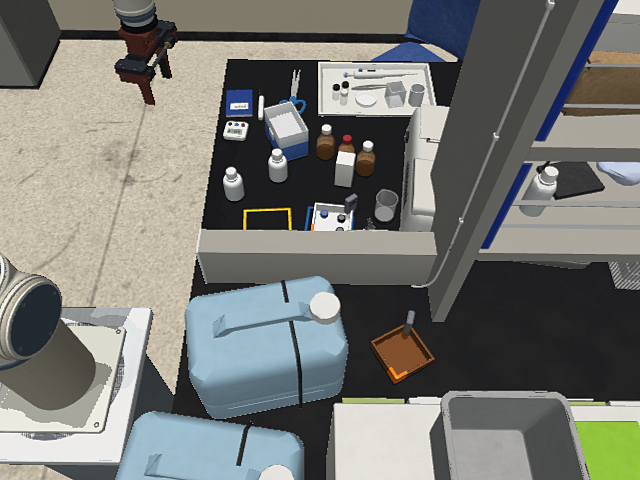

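Candidates for the tab: the white tray's grey tab at scene (360,200)/side (351,203), the brown tray's tab at scene (447,335)/side (410,322), which is the excluded decoy, and a dark thing at scene (385,222), partly hidden by the partition. The white tray stands inside blue tape at side (332,215). The yellow outline is at side (267,220), nearer the robot, and a partition hides the right side of both.

```bash
cat > h.py <<'E'
from station import env,viewer,set_gripper,workorder
import cv2,numpy as np
from scipy.spatial.transform import Rotation as R
np.set_printoptions(precision=3,suppress=True)
def campose(n,st=None):
    p=viewer.camera_params(n)
    if n!="wrist": return p,p["pose"]
    T=np.eye(4);T[:3,:3]=R.from_quat(st["orientation"]).as_matrix();T[:3,3]=st["tool_pos"]
    return p,T@p["tool_from_camera"]
def cast(n,px,z=0,st=None):
    p,T=campose(n,st); px=np.atleast_2d(np.asarray(px,float))
    d=np.c_[(px[:,0]-p["cx"])/p["fx"],-(px[:,1]-p["cy"])/p["fy"],-np.ones(len(px))]@T[:3,:3].T
    o=T[:3,3]; return o+d*((z-o[2])/d[:,2])[:,None]
def proj(n,P,st=None):
    p,T=campose(n,st); q=(np.atleast_2d(P)-T[:3,3])@T[:3,:3]
    return np.c_[p["cx"]+p["fx"]*q[:,0]/-q[:,2],p["cy"]+p["fy"]*q[:,1]/q[:,2]]
def snap(n,f):
    st=env.read_state(); im=viewer.camera(n); cv2.imwrite(f"pics/{f}.png",im); return im,st
E
python3 - <<'E'
from h import *
for nm,s,z in [("tab top",(361,193),70),("tray tl rim",(318,206),28),("tray tr rim",(362,207),28),("yel tl",(235,216),0),("yel tr",(291,214),0),("wall top l far",(180,238),100),("walltopr far",(468,228),100),("bottle1 base",(222,203),0),("bottle2 base",(273,181),0),("carton base",(347,182),0),("beaker base",(399,215),0),("dark",(385,222),50),("brown",(440,375),0),("jerry top",(270,310),250)]:
    print(nm,cast("scene",s,z)[0][:2])
for nm,s,z in [("tab top",(351,196),70),("wall far l",(200,231),100),("wall far r",(436,231),100),("wallbase near",(320,283),0),("bottle1 base",(234,197),0),("beaker",(384,216),0),("dark",(370,225),50),("yel tl",(244,209),0),("yel tr",(290,209),0)]: print("side",nm,cast("side",s,z)[0][:2])
a=cv2.imread("pics/scene0.png")[170:240,180:440];b=cv2.imread("pics/side0.png")[170:240,180:440]
cv2.imwrite("pics/c0.png",cv2.resize(np.vstack([a,b]),None,fx=3,fy=3,interpolation=2))
# line of sight height at wall: two-view triangulation of wall top edge at px 
for zz in (60,80,100,120,150): print(zz,cast("scene",(325,231),zz)[0],cast("side",(318,231),zz)[0])
E
```

```text
tab top [595.731 417.995]
tray tl rim [509.053 425.905]
tray tr rim [601.081 417.946]
yel tl [331.246 432.55 ]
yel tr [451.224 431.628]
wall top l far [255.44  295.875]
walltopr far [773.755 290.237]
bottle1 base [300.681 472.354]
bottle2 base [412.206 535.053]
carton base [581.136 522.475]
beaker base [683.066 415.863]
dark [637.707 355.347]
brown [691.632  58.615]
jerry top [429.057  54.176]
side tab top [591.374 422.087]
side wall far l [255.733 294.577]
side wall far r [771.026 301.275]
side wallbase near [519.149 224.831]
side bottle1 base [302.157 472.255]
side beaker [677.764 417.048]
side dark [634.45  352.334]
side yel tl [330.474 434.233]
side yel tr [444.869 435.786]
60 [516.918 330.646  60.   ] [513.5 326.5  60. ]
80 [515.515 314.142  80.   ] [513.129 312.209  80.   ]
100 [514.113 297.638 100.   ] [512.757 297.918 100.   ]
120 [512.711 281.134 120.   ] [512.386 283.627 120.   ]
150 [510.607 256.377 150.   ] [511.829 262.19  150.   ]
```

View pics/c0.png

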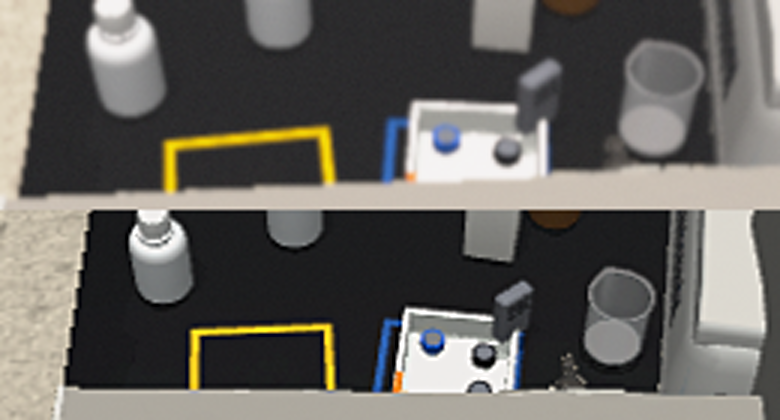

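View pics/wrist0.png

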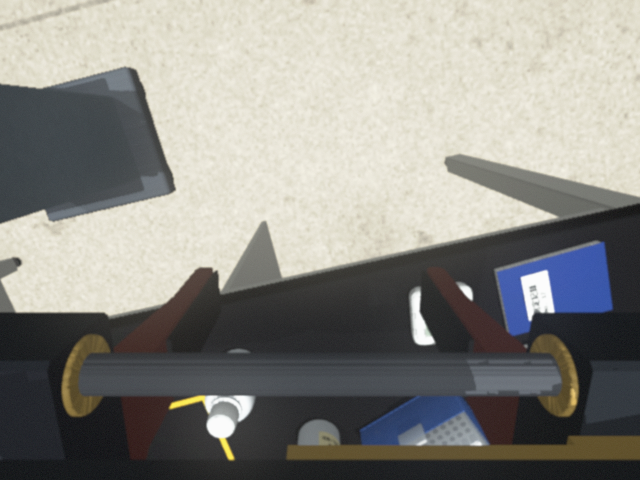

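The white tray holds a grey tab, the blue cap and a black cap in clear view, plus a third cap at the partition's edge, so the tray choice is confirmed. The dark thing at scene (385,222) looks like a chain or clutter by the beaker. The partition is about 100 mm high, with its far edge at y≈297. Next I'll move the wrist camera above the site.

```bash
python3 - <<'E'
from h import *
for zz in (200,250,300,350): print(zz,cast("scene",(349,320),zz)[0][:2],cast("side",(325,305),zz)[0][:2])
D=np.array([-1,-1,0])/2**.5; Y=np.array([-1,1,0])/2**.5
q=R.from_matrix(np.c_[D,Y,[0,0,-1]]).as_quat()
print(env.ik([505,411,400],q), env.ik([595,419,116],q))
env.reach([505,411,400],q); env.hold(.3)
im,st=snap("wrist","w1"); print(st["time_s"],st["tool_pos"],st["qpos"],st["force"])
E
```

```text
200 [528.36   62.179] [523.326  65.384]
250 [522.853  35.317] [521.644  39.419]
300 [517.346   8.455] [519.963  13.454]
350 [511.839 -18.406] [518.282 -12.511]
[ 0.665  0.374  1.473 -0.     1.294 -1.691] [ 0.597  0.786  1.462 -0.     0.893 -1.759]
2.0167 [504.578 411.448 399.845] [ 0.666  0.374  1.474  0.     1.294 -1.691] [ 0.348  0.597 -0.125]
```

View pics/w1.png

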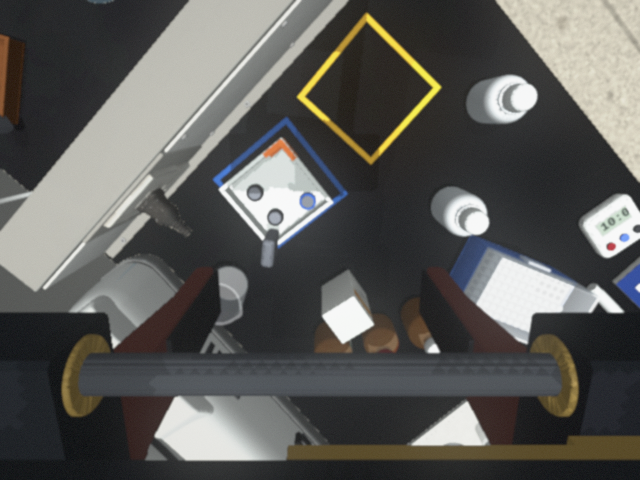

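From above everything shows. The yellow outline has corners at (367,14), (440,88), (371,162) and (298,97). The tray is in blue tape at about (275,195), its orange corner at (283,148), its tab at (269,248) and caps at (255,192), (275,217), (307,201). A grey fixture beside the wall is at (165,212). I'll measure these.

```bash
cat >> h.py <<'E'
def square(im,st,lo,hi,n="wrist",z=0,box=None):
    hsv=cv2.cvtColor(im,cv2.COLOR_BGR2HSV); m=cv2.inRange(hsv,lo,hi)
    if box: k=np.zeros_like(m);k[box[1]:box[3],box[0]:box[2]]=1;m*=k
    p=np.argwhere(m>0)[:,::-1]
    P=cast(n,p,z,st)[:,:2].astype(np.float32)
    return P
def rect(P):
    c,wh,a=cv2.minAreaRect(P); a=(a+45)%90-45; return np.array(c),np.array(wh),a
E
python3 - <<'E'
from h import *
st=env.read_state(); im=cv2.imread("pics/w1.png")
P=square(im,st,(22,120,90),(35,255,255),box=(280,0,460,180)); print("yellow",len(P),rect(P))
B=square(im,st,(100,120,60),(125,255,255),box=(200,110,360,260))
cap=cast("wrist",[(307,201)],13,st)[0,:2]; B=B[np.linalg.norm(B-cap,axis=1)>22]
print("blue",len(B),rect(B))
O=square(im,st,(5,150,120),(18,255,255),box=(240,120,320,180),z=3);print("orange",O.mean(0),O.min(0))
# tray rim: white
hsv=cv2.cvtColor(im,cv2.COLOR_BGR2HSV); m=cv2.inRange(hsv,(0,0,120),(180,60,255)); k=np.zeros_like(m);k[120:260,205:350]=1;m*=k
cn=max(cv2.findContours(m,0,1)[0],key=cv2.contourArea); h=cv2.convexHull(cn)[:,0]
ap=cv2.approxPolyDP(h,6,True)[:,0]; print("white",ap.tolist()); print(cast("wrist",ap,28,st)[:,:2],cast("wrist",ap,0,st)[:,:2])
for nm,p,z in [("tabtop",(267,257),70),("tab",(269,248),55),("bk",(230,280),0),("fixt",(160,205),40),("wall ledge",(190,175),0),("bottle1",(490,100),0),("bottle2",(452,210),0),("carton",(343,280),82),("carton top near",(340,310),82)]: print(nm,cast("wrist",[p],z,st)[0,:2])
c=cv2.resize(im[100:280,140:380],None,fx=3,fy=3,interpolation=2);cv2.imwrite("pics/c1.png",c)
E
```

```text
yellow 2448 (array([393.066, 376.237]), array([118.253, 119.17 ]), 3.8016715049743652)
blue 1157 (array([542.357, 379.986]), array([118.118, 116.608]), -5.936798095703125)
orange [511.679 348.283] [502.81  339.982]
white [[281, 149], [297, 156], [332, 203], [262, 259], [218, 189], [263, 151]]
[[506.578 350.544]
 [499.481 368.487]
 [509.257 434.33 ]
 [616.528 423.859]
 [590.076 330.697]
 [522.368 337.888]] [[509.808 350.04 ]
 [502.274 369.09 ]
 [512.653 438.995]
 [626.542 427.877]
 [598.458 328.968]
 [526.573 336.602]]
tabtop [595.977 420.1  ]
tab [591.783 416.645]
bk [676.832 418.237]
fixt [646.328 297.375]
wall ledge [609.49  293.985]
bottle1 [300.33  481.072]
bottle2 [414.242 549.557]
carton [553.219 493.639]
carton top near [580.07  516.677]
```

View pics/c1.png

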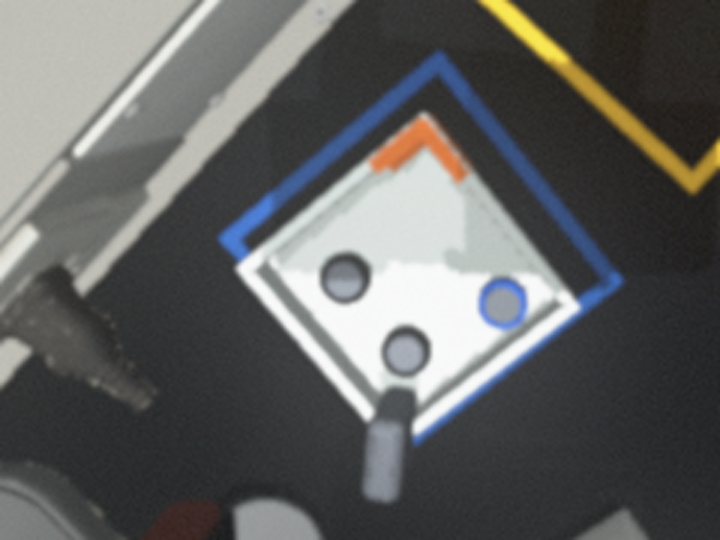

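```bash
python3 - <<'E'
from h import *
st=env.read_state(); im=cv2.imread("pics/w1.png")
def corners(P,k):
    # quads: robust line per side, tape outer corners from minAreaRect refined by extremes
    c,wh,a=cv2.minAreaRect(P); return cv2.boxPoints((c,wh,a))
c=np.array([(425,115),(580,300),(413,432),(238,268)])/3+[140,100]
T=cast("wrist",c,28,st)[:,:2];print("rim",T)
print("sides",np.linalg.norm(T-np.roll(T,-1,0),axis=1))
O,A,G,Bq=T  # orange(-,-), right px=(−x,+y)?, tab(+,+), left px
print("yaw", [np.degrees(np.arctan2(*(v[::-1]))) for v in (Bq-O,G-A)],[np.degrees(np.arctan2(-v[0],v[1])) for v in (A-O,G-Bq)],"ctr",(A+Bq)/2,(O+G)/2)
b=np.array([(438,52),(622,280),(220,240)])/3+[140,100]; Q=cast("wrist",b,0,st)[:,:2]; print("blue outer",Q,"ctr",(Q[1]+Q[2])/2)
v=Q[2]-Q[0];w=Q[1]-Q[0];print(np.linalg.norm(v),np.linalg.norm(w),np.degrees(np.arctan2(v[1],v[0])),np.degrees(np.arctan2(-w[0],w[1])))
# yellow sides: fit lines in world
P=square(im,st,(22,120,90),(35,255,255),box=(280,0,460,180)); ctr,wh,a=rect(P);
for a_ in (a,):
    Rm=np.array([[np.cos(np.radians(a_)),np.sin(np.radians(a_))],[-np.sin(np.radians(a_)),np.cos(np.radians(a_))]]); L=(P-ctr)@Rm.T
    for ax,sg in ((0,1),(0,-1),(1,1),(1,-1)):
        s=L[(L[:,ax]*sg>48)&(abs(L[:,1-ax])<45)]; f=np.polyfit(s[:,1-ax],s[:,ax],1); print("side",ax,sg,f[1],np.degrees(np.arctan(f[0])),len(s))
    print("yellow",ctr,a_)
# tab top
t=np.array([(385,422),(382,500)])/3+[140,100]; print("tabtop near,far",cast("wrist",t,70,st)[:,:2])
E
```

```text
rim [[497.664 343.069]
 [505.707 432.904]
 [589.572 424.16 ]
 [589.287 332.027]]
sides [90.194 84.32  92.133 92.286]
yaw [np.float64(-6.871583165385189), np.float64(-5.95233894775015)] [np.float64(-5.116226962704729), np.float64(-0.17750317859873488)] ctr [547.497 382.466] [543.618 383.614]
blue outer [[479.61  329.263]
 [491.053 443.623]
 [594.19  317.76 ]] ctr [542.622 380.691]
115.15634629662391 114.93137063212279 -5.732857095270492 -5.714159887867824
side 0 1 54.370994096468145 -0.40189848931521927 300
side 0 -1 -55.355208646495825 -0.21274210224014392 653
side 1 1 55.0418762240453 0.07767687276928682 617
side 1 -1 -54.98304597643329 -0.3485382470306492 449
yellow [393.066 376.237] 3.8016715049743652
tabtop near,far [[581.421 408.444]
 [603.881 427.991]]
```

```bash
python3 - <<'E'
from h import *
st=env.read_state()
for z in (0,20,40,60,80,100,120): print(z,cast("wrist",[(188,233)],z,st)[0,:2],cast("scene",[(385,216)],z)[0,:2],cast("side",[(370,218)],z)[0,:2])
c=np.array([546.5,382.5]);yt=np.radians(-5.8);yy=np.radians(3.85)
def pose(ctr,yaw,tilt,zt=116):
    # TCP pose for tray at ctr,yaw, tilted about orange foot
    Rz=R.from_euler('z',yaw); foot=np.r_[ctr,0]+Rz.apply([-45,-45,0])
    Rt=R.from_rotvec(np.array([1,-1,0])/2**.5*tilt); M=Rz*Rt
    D=np.array([-1,-1,0])/2**.5;Y=np.array([-1,1,0])/2**.5
    B=R.from_matrix(np.c_[D,Y,[0,0,-1]])
    return foot+M.apply([85,85,zt]),(M*B).as_quat()
for a in [(c,yt,0),(np.array([392.6,376.2]),yy,0),(np.array([392.6,376.2]),yy,np.radians(30)),(np.array([392.6,376.2]),yy,np.radians(32))]:
    p,q=pose(*a);print(p,q,env.ik(p,q))
E
sed -n 1,1p h.py
```

```text
0 [666.806 339.142] [652.554 414.687] [642.771 410.401]
20 [657.982 339.955] [647.556 397.239] [639.899 395.31 ]
40 [649.158 340.768] [642.559 379.79 ] [637.027 380.218]
60 [640.333 341.581] [637.561 362.341] [634.155 365.126]
80 [631.509 342.393] [632.563 344.892] [631.283 350.034]
100 [622.684 343.206] [627.565 327.443] [628.411 334.942]
120 [613.86  344.019] [622.568 309.995] [625.538 319.85 ]
[590.337 418.253 116.   ] [-0.335  0.942  0.     0.   ] [ 0.6    0.781  1.473 -0.     0.887 -1.655]
[429.824 418.796 116.   ] [-0.414  0.911  0.     0.   ] [ 0.753  0.647  1.777 -0.     0.718 -1.671]
[381.061 362.995 160.563] [-0.399  0.879  0.107  0.236] None
[377.355 358.755 162.074] [-0.397  0.875  0.114  0.251] None
from station import env,viewer,set_gripper,workorder
```

```bash
cat >> h.py <<'E'
YC=np.array([392.6,376.2]);YY=np.radians(3.85)
def pose(ctr,yaw,tilt,lean=0,gz=56,lift=0):
    """TCP pose holding the tray (centre ctr, yaw), tilted about the orange foot; lean: gripper top leans outward (+d) in the tray frame. rad"""
    Rz=R.from_euler('z',yaw); foot=np.r_[ctr,0]+Rz.apply([-45,-45,0])
    k=np.array([1,-1,0])/2**.5
    M=Rz*R.from_rotvec(k*tilt)
    B=R.from_matrix(np.c_[np.array([-1,-1,0])/2**.5,np.array([-1,1,0])/2**.5,[0,0,-1]])
    G=M*R.from_rotvec(-k*lean)*B
    g=foot+M.apply([85,85,gz])
    return g-61*G.as_matrix()[:,2]+[0,0,lift],G.as_quat()
E
python3 - <<'E'
from h import *
for lean in (0,5,10,15,20,25,30):
    o=[]
    for t in (0,10,20,30,32):
        p,q=pose(YC,YY,np.radians(t),np.radians(lean)); s=env.ik(p,q); o.append(None if s is None else s.round(2).tolist())
    p,q=pose(np.array([546.5,382.5]),np.radians(-5.8),0,np.radians(lean)); s=env.ik(p,q)
    print(lean,p,None if s is None else s.round(2).tolist(),o)
E
```

```text
0 [590.337 418.253 117.   ] [0.6, 0.78, 1.47, -0.0, 0.89, -1.66] [[0.75, 0.65, 1.78, -0.0, 0.72, -1.67], [0.74, 0.56, 1.91, 0.04, 0.5, -1.72], [0.73, 0.49, 2.05, 0.17, 0.26, -1.85], None, None]
5 [594.457 421.613 116.768] [0.6, 0.81, 1.41, -0.01, 1.01, -1.65] [[0.76, 0.67, 1.72, -0.01, 0.84, -1.66], [0.75, 0.58, 1.86, 0.02, 0.62, -1.69], [0.73, 0.5, 2.0, 0.08, 0.39, -1.76], [0.71, 0.44, 2.14, 0.41, 0.15, -2.1], None]
10 [598.546 424.948 116.073] [0.61, 0.85, 1.34, -0.02, 1.13, -1.64] [[0.76, 0.7, 1.66, -0.02, 0.95, -1.65], [0.75, 0.6, 1.8, -0.0, 0.74, -1.67], [0.74, 0.51, 1.94, 0.04, 0.52, -1.72], [0.72, 0.44, 2.08, 0.17, 0.27, -1.85], [0.72, 0.43, 2.11, 0.23, 0.22, -1.92]]
15 [602.572 428.231 114.921] [0.61, 0.89, 1.27, -0.02, 1.25, -1.64] [[0.76, 0.74, 1.6, -0.03, 1.07, -1.64], [0.75, 0.63, 1.74, -0.01, 0.86, -1.66], [0.74, 0.53, 1.89, 0.02, 0.64, -1.69], [0.73, 0.45, 2.03, 0.08, 0.4, -1.77], [0.72, 0.44, 2.06, 0.11, 0.35, -1.8]]
20 [606.505 431.439 113.321] [0.61, 0.93, 1.2, -0.03, 1.37, -1.64] [[0.77, 0.78, 1.54, -0.03, 1.18, -1.64], [0.76, 0.66, 1.68, -0.02, 0.97, -1.65], [0.75, 0.56, 1.83, -0.0, 0.76, -1.68], [0.73, 0.47, 1.98, 0.04, 0.53, -1.72], [0.73, 0.45, 2.01, 0.05, 0.48, -1.74]]
25 [610.315 434.547 111.285] [0.61, 0.97, 1.12, -0.03, 1.48, -1.63] [[0.77, 0.82, 1.48, -0.04, 1.28, -1.64], [0.76, 0.7, 1.62, -0.03, 1.08, -1.65], [0.75, 0.59, 1.77, -0.01, 0.87, -1.66], [0.74, 0.49, 1.92, 0.02, 0.65, -1.7], [0.74, 0.47, 1.95, 0.02, 0.6, -1.71]]
30 [613.973 437.53  108.828] [0.61, 1.02, 1.05, -0.04, 1.6, -1.63] [[0.77, 0.86, 1.42, -0.04, 1.39, -1.63], [0.77, 0.74, 1.56, -0.03, 1.19, -1.64], [0.76, 0.62, 1.71, -0.02, 0.98, -1.65], [0.74, 0.51, 1.86, -0.0, 0.76, -1.68], [0.74, 0.49, 1.89, 0.01, 0.72, -1.69]]
```

```bash
python3 - <<'E'
from h import *
c=np.array([546.5,382.5]);y=np.radians(-5.8);L=np.radians(15)
set_gripper(42)
p,q=pose(c,y,0,L,lift=110); env.reach(p,q)
f0=env.read_state()
p,q=pose(c,y,0,L); print("stopped",env.move_l(p,q,rate=90,f_stop=8)); s=env.read_state();print(s["tool_pos"],s["force"])
set_gripper(0); env.hold(.2); im,s=snap("wrist","w2"); print(s["time_s"],s["width"],s["force"]-f0["force"],s["tool_pos"],p)
E
```

```text
stopped False
[602.937 428.486 115.744] [0.472 0.296 0.389]
5.8333 13.915702579652459 [ 0.53  -0.861  0.681] [602.724 428.241 115.137] [602.572 428.231 114.921]
```

View pics/w2.png

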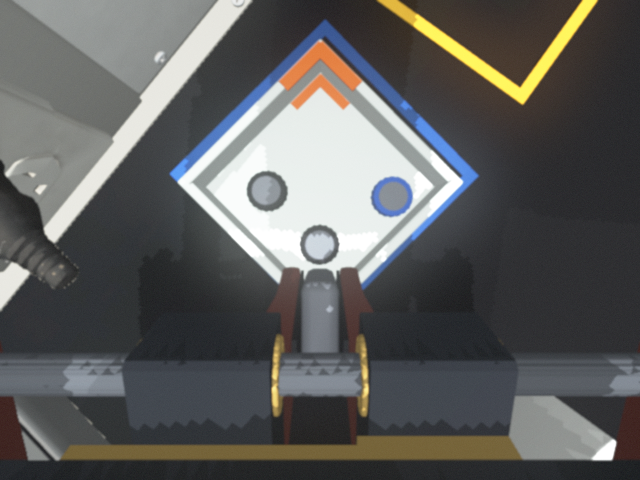

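The tab is gripped (width 13.9 mm). The rim corners show at about (174,178), (322,38) and (465,181), and the three caps lie inside. Next I'll compare this with the pose I assumed and slide.

```bash
python3 - <<'E'
from h import *
st=env.read_state()
T=cast("wrist",[(322,38),(465,181),(174,178)],28,st)[:,:2]
O,A,B=T; print(T,"ctr",(A+B)/2,"diag dir",np.degrees(np.arctan2(*(A-B)[::-1]))-135,"len",np.linalg.norm(A-B), "side",np.linalg.norm(A-O),np.linalg.norm(B-O))
L=np.radians(15); f0=st["force"]; z=st["tool_pos"][2]
p,q=pose(YC,YY,0,L); print("target",p)
env.move_l(p,q,rate=60); env.hold(.3)
im,s=snap("wrist","w3"); print(s["time_s"],s["tool_pos"],s["force"]-f0,s["width"])
T=cast("wrist",[(322,38),(465,181),(174,178)],28,s)[:,:2];print(T)
E
```

```text
[[497.438 341.822]
 [506.657 434.531]
 [590.499 329.683]] ctr [548.578 382.107] diag dir -6.35225534392427 len 134.24791639684534 side 93.16673305308618 93.84929852050387
target [440.213 430.684 114.921]
9.0417 [440.028 430.913 115.068] [3.477 3.498 3.294] 13.45396648054676
[[350.523 327.958]
 [344.055 420.883]
 [444.272 331.605]]
```

View pics/w3.png

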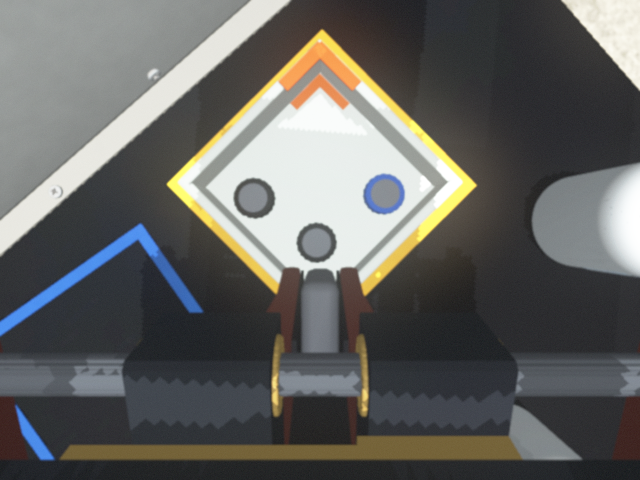

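The tray sits centred in the yellow outline. The tape's outer corners show at (322,30), (478,184) and (166,184), framing the rim evenly, and the caps are still inside. I'll check the numbers, then tilt.

```bash
python3 - <<'E'
from h import *
st=env.read_state()
Yc=cast("wrist",[(322,30),(477,184),(167,184)],0,st)[:,:2]; O,A,B=Yc
print(Yc,"yel ctr",(A+B)/2,np.degrees(np.arctan2(*(A-B)[::-1]))-135,np.linalg.norm(A-B))
f0=st["force"];L=np.radians(15)
for t in np.arange(2,31,2):
    p,q=pose(YC,YY,np.radians(t),L,lift=0); env.move_l(p,q,rate=60)
    s=env.read_state()
    if t%6==0: print(t,s["force"]-f0,s["width"])
env.hold(.5)
im,s=snap("wrist","w4");snap("scene","s4"); print(s["time_s"],s["tool_pos"]-p,s["force"]-f0,s["wrist_torque"],s["width"])
E
```

```text
[[338.888 314.933]
 [330.458 430.519]
 [454.522 322.273]] yel ctr [392.49  376.396] 3.895335811940015 164.64877955547976
6 [-3.547 -3.207 -8.347] 13.76494619291252
12 [-4.074 -3.08  -9.53 ] 13.277930932871536
18 [-4.496 -1.61  -9.368] 14.073391635728326
24 [-3.26  -3.022 -8.357] 13.922877694864162
30 [-3.515 -2.358 -8.027] 13.99163399394177
13.3417 [ 0.034  0.077 -0.017] [-4.54  -3.335 -8.825] [-0.041  0.163  0.048] 14.07163852891766
```

View pics/w4.png

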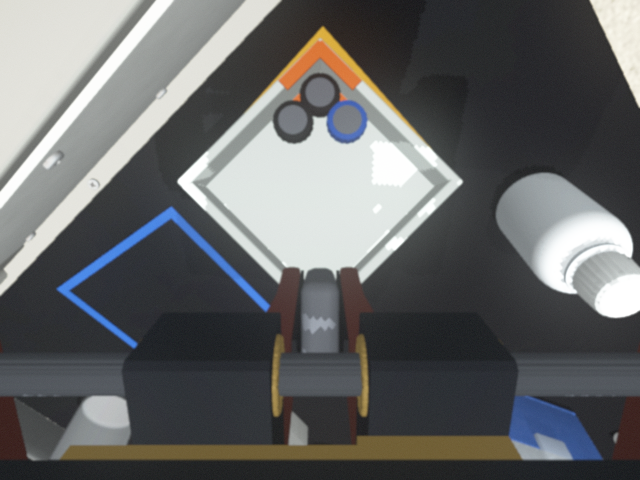

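All three caps are gathered in the orange corner at (320,95), (293,121) and (347,121), and the rim sits in the same place relative to the hand as before. Next I'll feel downward to check that the orange foot bears on the bench, and look at the scene.

```bash
python3 - <<'E'
from h import *
s0=env.read_state(); print("abs",s0["force"])
p=s0["tool_pos"]
for k in range(1,5):
    hit=env.move_l(p-[0,0,.5*k],rate=10); env.hold(.2); s=env.read_state(); df=s["force"]-s0["force"]; print(k,s["tool_pos"]-p,df)
    if df[2]>3: break
im,s=snap("wrist","w5"); a,_=snap("scene","s5"); b,_=snap("side","d5"); print(s["time_s"],s["width"])
c=np.vstack([a[130:250,160:440],b[130:250,160:440]]);cv2.imwrite("pics/c5.png",cv2.resize(c,None,fx=2.4,fy=2.4,interpolation=2))
O=cast("wrist",[(322,26)],0,s);print("orange foot/yellow px at z0",O, pose(YC,YY,0)[0])
E
```

```text
abs [ 0.456 -0.077 -3.047]
1 [ 0.002 -0.004 -0.505] [ 0.031 -0.182 -0.834]
2 [ 0.001  0.02  -1.007] [-0.296  0.044 -0.048]
3 [-0.018 -0.002 -1.49 ] [-0.097  0.418  0.592]
4 [-0.005  0.026 -1.998] [-1.047 -0.728 -0.345]
15.2417 13.916926692346513
orange foot/yellow px at z0 [[338.977 314.574  -0.   ]] [429.824 418.796 117.   ]
```

View pics/c5.png

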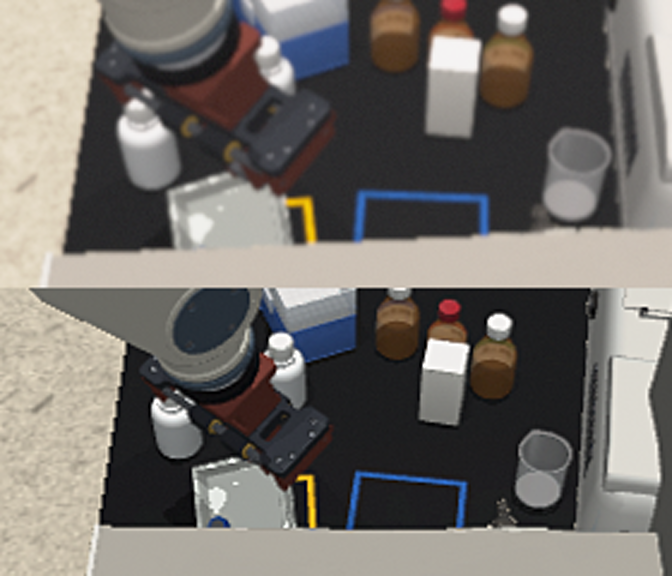

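No clear contact force yet, and the downward load is about the tray's full weight. I'll check whether the tray has turned in the grip (orange and rim pixels across the pictures), then keep going down with averaged forces.

```bash
cat >> h.py <<'E'
def orange(im):
    m=cv2.inRange(cv2.cvtColor(im,cv2.COLOR_BGR2HSV),(4,150,120),(17,255,255)); m[130:]=0;m[:,:250]=0;m[:,400:]=0
    # outer orange angle on the rim: largest blob
    n,l,s,c=cv2.connectedComponentsWithStats(m); i=1+np.argmax(s[1:,4]); return s[i],c[i]
def rimlr(im):
    m=cv2.inRange(cv2.cvtColor(im,cv2.COLOR_BGR2HSV),(0,0,110),(180,45,255)); m[250:]=0;m[:40]=0;m[:,:165]=0;m[:,475:]=0
    cn=max(cv2.findContours(m,0,1)[0],key=cv2.contourArea)[:,0]; return cn[cn[:,0].argmin()],cn[cn[:,0].argmax()]
def favg(n=8):
    F=[]; 
    for _ in range(n): env.hold(.03); s=env.read_state();F.append(np.r_[s["force"],s["wrist_torque"]])
    return np.mean(F,0)
E
python3 - <<'E'
from h import *
for n in ("w2","w3","w4","w5"):
    im=cv2.imread(f"pics/{n}.png"); print(n,*orange(im),*rimlr(im))
s=env.read_state();p=s["tool_pos"]; print(favg())
for k in range(1,6):
    env.move_l(p-[0,0,.7*k],rate=15); f=favg(); im=viewer.camera("wrist"); print(.7*k,f,orange(im)[1],rimlr(im))
cv2.imwrite("pics/w6.png",im);print(env.read_state()["time_s"])
E
```

```text
w2 [ 281   43   79   47 1258] [320.424  66.716] [177 182] [462 182]
w3 [ 280   43   79   47 1247] [319.228  66.754] [178 181] [461 183]
w4 [ 280   41   81   48 1326] [319.88   65.939] [177 179] [462 183]
w5 [ 280   41   81   48 1330] [319.852  65.865] [177 180] [462 183]
[ 0.222  0.151 -3.746 -0.084  0.169 -0.004]
0.7 [-0.261 -0.23  -1.536 -0.137  0.221 -0.   ] [319.315  65.487] (array([177, 180], dtype=int32), array([463, 181], dtype=int32))
1.4 [-0.091 -0.017  2.506 -0.216  0.336 -0.003] [319.659  65.29 ] (array([177, 179], dtype=int32), array([463, 181], dtype=int32))
2.0999999999999996 [ 0.718  1.163  5.023  0.037  0.172 -0.022] [319.909  64.484] (array([176, 180], dtype=int32), array([463, 182], dtype=int32))
2.8 [ 0.916  1.826  6.022  0.154  0.098 -0.011] [319.79   63.661] (array([176, 179], dtype=int32), array([463, 182], dtype=int32))
3.5 [ 1.567  2.674  6.713  0.281  0.037 -0.005] [319.887  62.782] (array([176, 178], dtype=int32), array([464, 180], dtype=int32))
18.4917
```

```bash
python3 - <<'E'
from h import *
from scipy.optimize import brentq
s=env.read_state(); Rm=R.from_quat(s["orientation"]); g=s["tool_pos"]+61*Rm.as_matrix()[:,2]
th=brentq(lambda t:120.2*np.sin(t)+56*np.cos(t)-g[2],0.1,.9); h=120.2*np.cos(th)-56*np.sin(th)
d=np.array([np.cos(np.pi/4+YY),np.sin(np.pi/4+YY)]); foot=g[:2]-h*d
print("tilt",np.degrees(th),"foot in yellow frame",R.from_euler('z',-YY).apply(np.r_[foot-YC,0]),s["tool_pos"],favg(),s["width"])
im,s=snap("wrist","w7"); a,_=snap("side","d7")
# rim orange top px, geometric tilt check: the four visible corners
l,r=rimlr(im);print(l,r,orange(im)[1])
E
```

```text
tilt 26.726527729938347 foot in yellow frame [-48.004 -48.204   0.   ] [391.469 374.727 162.94 ] [ 1.429  2.636  6.769  0.292  0.055 -0.022] 14.095655217927996
[176 178] [464 180] [319.85   62.764]
```

View pics/w7.png

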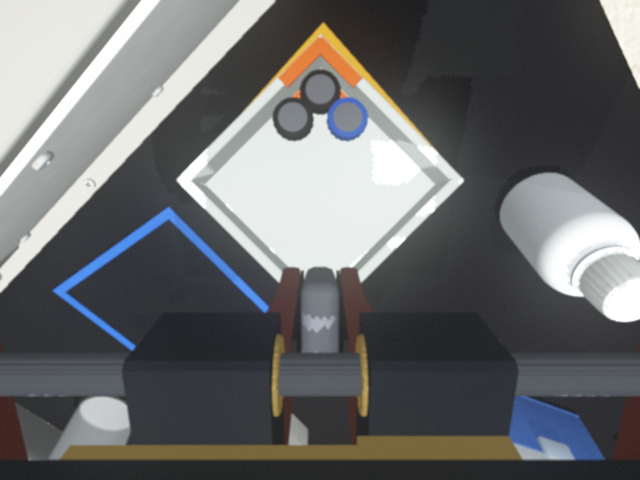

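The caps are still in the corner, but pressing down reduced the tilt to about 27°, and the foot is about 4 mm inside the tape's inner edge. I'll rotate 3° more about the foot, with a small pull away from the tape.

```bash
python3 - <<'E'
from h import *
from scipy.optimize import brentq
d=np.r_[np.cos(np.pi/4+YY),np.sin(np.pi/4+YY),0]; k=np.cross(d,[0,0,1])
s=env.read_state(); p0=s["tool_pos"];R0=R.from_quat(s["orientation"])
foot=np.r_[YC,0]+R.from_euler('z',YY).apply([-48,-48,0])
for a in (1,2,3):
    r=R.from_rotvec(k*np.radians(a)); env.move_l(foot+r.apply(p0-foot)+d*.7*a,(r*R0).as_quat(),rate=15); print(a,favg()[:3])
env.hold(.3); s=env.read_state(); g=s["tool_pos"]+61*R.from_quat(s["orientation"]).as_matrix()[:,2]
th=brentq(lambda t:120.2*np.sin(t)+56*np.cos(t)-g[2],0.1,.9); h=120.2*np.cos(th)-56*np.sin(th)
f=g[:2]-h*d[:2]; print(np.degrees(th),R.from_euler('z',-YY).apply(np.r_[f-YC,0]),s["width"],s["time_s"],favg())
im,_=snap("wrist","w8"); print(orange(im),rimlr(im))
E
```

```text
1 [-0.241  0.193  3.349]
2 [-0.94  -0.927  1.024]
3 [-0.524 -0.32  -1.067]
29.720834533295587 [-46.505 -46.723   0.   ] 13.949084298368966 20.8667 [-0.576 -0.651 -0.923 -0.277  0.345 -0.013]
(array([ 279,   37,   82,   49, 1358], dtype=int32), array([319.935,  62.064])) (array([175, 179], dtype=int32), array([464, 179], dtype=int32))
```

View pics/w8.png

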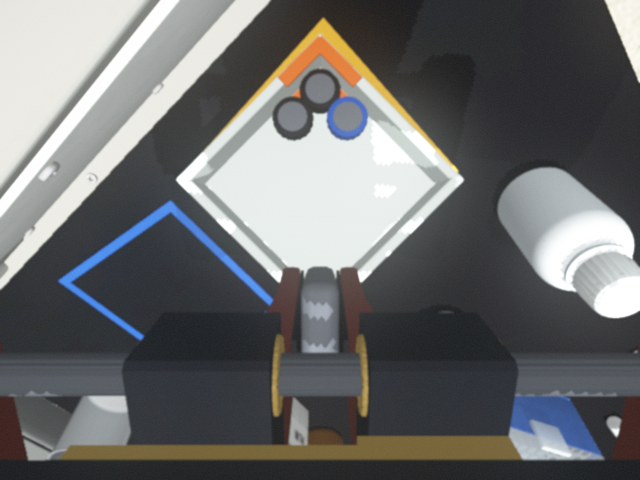

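The bench now carries about 2.8 N of the load (−0.9 N against −3.7 N hanging free), with tilt about 29.7° and the caps in the corner. I'll press 0.6 mm more for firm contact and hand in.

```bash
python3 - <<'E'
from h import *
s=env.read_state(); env.move_l(s["tool_pos"]-[0,0,.6],rate=10); f=favg(); s=env.read_state(); im,_=snap("wrist","w9")
print(f[:3],s["width"],orange(im)[1],s["time_s"])
a=cv2.imread("pics/scene0.png");b=viewer.camera("scene")
print("scene diff beaker/carton",[np.abs(a[y0:y1,x0:x1].astype(int)-b[y0:y1,x0:x1]).mean() for x0,y0,x1,y1 in((385,182,415,222),(336,145,362,188),(208,180,236,208))])
if f[2]>-2.5: workorder.sign_off(); print("signed")
E
```

```text
[-0.358 -0.215  2.388] 13.753669406408923 [319.628  61.717] 21.7
scene diff beaker/carton [np.float64(1.0630555555555556), np.float64(0.8470483005366727), np.float64(11.83843537414966)]
the job is handed in; nothing more can be done
signed
```

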